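# Close the instrument case and hold its opened padlock ready at the hasp

## Task

Get the manicure table's instrument case ready for locking: first press its loose steel lid down until it sits level and flush on the case with the staple standing through the lid's slot. Then turn the padlock's dial click by click until its pointer is at the index mark beside the shackle, and pull the shackle straight out until it is fully open. Finish while holding the open lock in the gripper, lifted clear of everything at about 20 cm above the table and directly over the case's staple; do not put it down, and leave the other things on the table where they are.

Things in the scene. Friction and masses are not known exactly. Their poses are not given: they have to be found in the camera images.
- case: White instrument case, fixed, 140 (x) by 170 (y) by 46 mm high; origin at the centre of its underside, z up. The lid's ledge is 40 mm above the table; a steel rim on the back (+x) and both sides stands to 46 mm. The front (-x) has no rim; the hasp staple stands there on a bracket.
- seal (a joint): How far the rubber seal strip along the ledge's front edge (58 mm in front of the case's middle) is pushed down (m): 0 sticking up 9 mm and propping up the lid's front, 0.009 level with the ledge. It resists with about 6 N, has no spring and stays where it is pushed.
- staple_top (a point): Top of the case's staple, a vertical U of 6 mm steel rod, 24 mm wide along the case's y, 65 mm above the table, at x = -85 mm, y = 0 in the case frame.
- lid_center (a point): Middle of the loose steel lid, a plate 128 (x) by 154 (y) by 5 mm, 0.25 kg. A tongue 50 mm wide on its front reaches 103 mm from the middle and has a slot of 18 by 32 mm for the staple. z: the plate's upward normal. At first its front (staple side) is propped up about 9 mm. Seated, this point is 42.5 mm above the table, the top face 45 mm.
- lid_press (a point): Point on the lid's top face, 52 mm from the middle towards the staple, nearly over the seal strip: a good place to press straight down with shut fingers. Seated, it is 45 mm above the table.
- rest: Black lock rest fixed to the table, 66 (x) by 74 (y) mm, with a floor 30 mm above the table, a low 7 mm rim round the lock; origin at the centre of its underside. The lock lies in it with 1.5 mm play and can be lifted straight out.
- lock_center (a point): Centre of the loose padlock's aluminium body, 46 (x) by 54 (y) by 28 mm, dial face up; the whole lock weighs about 0.23 kg. x: along the shackle, which leaves the +x side (away from the robot, within 0.5 rad of world x); z up. A small black index mark lies on the top face at the +x edge, midway between the shackle's legs.
- dial_grip (a point): On the dial's axis, half-way up its grip bar, 42 mm above the lock's underside (72 mm above the table at first). The black disc, 37 mm wide, ends 6 mm above the lock body; on it stands a steel bar 30 long, 9 wide, 16 mm high, top 80 mm above the table. x points along the bar to the pointer end, which has a black line on top and an arrow foot.
- dial (a joint): Angle of the dial (rad): 0 with the pointer at the index mark (towards the shackle), where the lock can open; positive = pointer counter-clockwise of the mark seen from above, so turn it clockwise by this angle. Starts 2 to 4 notches away. Notches are 0.524 apart, one at 0; the dial snaps into the nearest (0.06 N m to leave it). The shackle is free within about 0.1 of 0; stops at -0.7 and 2.9.
- shackle_bow (a point): Middle of the cross bar at the far end of the shackle, 8 mm steel rod, 24 mm of it straight along the lock's y; 72 mm from the lock's centre when shut, 45 mm above the table at first, free air below it. Inside width between the legs 32 mm; 45 mm clear between cross bar and lock body when shut. It can be pinched from above across the bar.
- shackle (a joint): How far the shackle is pulled out of the lock (m): 0 shut, 0.016 fully open. It slides along the lock's +x with about 2.5 N friction and stays where it is left; with the dial elsewhere it is blocked after 1.5 mm.
- polish_a: Small nail polish bottle, 28 mm wide, 65 mm tall, near the middle line of the table between case and lock; leave it alone.
- polish_b: A second such bottle, farther from the robot; leave it alone.
- buffer: Grey nail buffer block, 90 by 25 by 25 mm; leave it alone.
- jar: White jar with lid, 60 mm wide, 50 mm tall; leave it alone.
- spray: White bottle, 60 mm wide, 150 mm tall, at the far side; leave it alone.
- pot: White ceramic cup, 70 mm wide, 90 mm tall, on the left side; leave it alone.
- brush: Brush, 160 mm long, lying on the right side; leave it alone.

How it is judged:
By the outcome, as a careful person would: the job done as asked, in the order asked, and still so for the second after the job is handed in, while the arm keeps its last pose, push and grip.
It also fails if it takes over 72 s, if anything falls off the work surface, if the arm or the gripper's body presses on something with over 40 N, if the wrist force passes 120 N, or if a joint passes its speed limit or range.

## Robot

A 7-joint arm with a two-finger parallel gripper is mounted at the origin on the work surface. World frame = base frame: x ahead of the robot, y to its left, z up, the work surface at z = 0. Lengths are in m, angles in rad, forces in N, time in s.
With the tool pointing down it reaches from about 0.4 to 0.85 m from the base axis. Payload 10.4 kg.
Tool frame: the origin (TCP) lies on the centre line of the jaws, within the pads' length; the fingertips stand 11 mm ahead of it and the grasp point (between the pads) lies 8 mm behind it; z points along the fingers, y is the line along which they close (so a half turn about z gives the same grasp; the last joint's range is limited). The gripper opens to 87 mm and grips with 3 to 60 N. Pads are 19 mm wide; open, the fingers measure 117 mm over their backs; the gripper's body (75 mm by 190 mm) begins 51 mm behind the grasp point.
Start: joints at [-1.179, 0.332, -0.065, 1.46, 0.022, 1.35, -0.088], TCP at [0.252, 0.572, 0.234] pointing down, gripper open.
Joint ranges: [-2.6, 2.6], [-0.5, 2.12], [-1.47, 1.34], [0.16, 2.42], [-1.27, 4.41], [0.06, 2.06], [-2.6, 2.6]. Speed limits (rad/s): [2.22, 2.22, 2.79, 2.79, 3.14, 3.14, 3.14].

## Interface

Orientations are given as a unit quaternion [x, y, z, w].
In Python, from bench import r gives the robot as it stands.
- The arm moves only by the shell command python3 -m pendant 'ROWS' [OPENING] [FORCE]. ROWS is JSON, a list of rows, each a list of 4 numbers: the shift along the tool's x, y, z in m, then the turn about the tool's z in rad. A call has 1 to 8 rows; each row shifts and turns the commanded pose from where the row before left it, along the tool's axes as they then stand; what a row does not reach is not made up. A row lasts 1/12 s, in which the tool goes at most 41.7 mm and 7.16 degrees, less where a joint would pass 70% of its speed; a pose out of reach is approached as far as the arm can. A call with a gripper value outside its range is refused whole. OPENING is the opening, from 0 (shut) to 1 (fully open), set as the call begins (- or left out, the last holds). The fingers move at their own pace and stop on an object; FORCE is the grip in N (left out, the last holds). Time passes only in rows, so rows that do not move let the fingers close. It gives the time, the measured TCP pose, the force, the opening and the grip force at its end, in the units of the state.
- r.read_state(): the state, without advancing time (a new reading comes with each control period).
- r.camera(name): name is "side" or "top"; returns a dict with "img" (420x560x3 uint8, red, green, blue), "camera_matrix" (3x3 intrinsics, pixels), "xyz" and "attitude" of the camera in the world. Camera axes: x right, y down, z forward; pixel columns grow to the right and rows downward; lengths in m; the calibration is good to about 2 mm. A picture is of the moment at which its call begins. There is no depth.
- r.close_job(): hands the job in; it is judged then, once.
Trained networks look in the newest picture that a camera, given by its name, has taken for a name from the list of things; names that differ only in an ending like _2 or _b are one class to them, and where a whole thing is asked for, a point or a joint stands for the part that bears it (a point fixed in the world has none). Each returns a list of dicts, best first, with "score" (0 to 1); they miss things now and then, are a little off and sometimes report something else, mostly with a low value. They report only what shows in the picture. A call takes as long as a camera call.
- r.outline_of(thing, camera): "mask" (420x560 bool, what is visible of it) and "bbox" ([centre column, centre row, width, height] in pixels, round what is visible of it).
The state is a dict: "time": time; "joint_positions": joint angles; "joint_vel": joint speeds; "joint_torque": joint torques, N m; "ee_pos": TCP position; "eef_rot": TCP orientation; "ft_force": force on the tool from outside, world axes, zero at the start; "torque": the same for the moment, N m; "width": finger opening in m; "grip_force": force on a finger pad.
Only numpy, scipy, OpenCV 4.12 (cv2) and the standard library are available. Lean on these libraries where they do the work, as an engineer would, in place of code of your own. Each camera call takes 0.05 s, during which the arm holds its last target. There are 200 camera calls.

## Working session

There is one attempt and no reset: what is moved stays moved. The work goes in short steps, Python scripts to look and compute and a shell command to move; the robot and the scene stay as the last step left them, time stands still between calls to the robot, and variables do not carry over. Pictures are saved under pics/ and viewed, at most 10 in all, crops included, and the job is handed in when it is done.

```bash
mkdir -p pics; ls; cat > h.py <<'E'
import numpy as np,cv2
from scipy.spatial.transform import Rotation as R
from bench import r
def cam(n):
    c=r.camera(n); return c
def att(c):
    a=np.array(c["attitude"]); return a if a.shape==(3,3) else R.from_quat(a).as_matrix()
def pix2z(c,u,v,z):
    K=np.array(c["camera_matrix"]);d=att(c)@np.linalg.solve(K,[u,v,1.]);o=np.array(c["xyz"])
    return o+d*(z-o[2])/d[2]
def proj(c,p):
    K=np.array(c["camera_matrix"]);q=K@(att(c).T@(np.array(p)-np.array(c["xyz"])));return q[:2]/q[2]
def save(c,f,box=None,s=1):
    i=c["img"][:,:,::-1]
    if box: i=i[box[1]:box[3],box[0]:box[2]]
    cv2.imwrite("pics/"+f,cv2.resize(i,None,fx=s,fy=s,interpolation=cv2.INTER_CUBIC))
E
python3 - <<'E'
from h import *
ims=[]
for n in("top","side"):
    c=cam(n);print(n,c["xyz"],c["attitude"],c["camera_matrix"]); save(c,n+"0.png",s=1.4)
    Z=dict(case=.043,lid_center=.045,rest=.037,lock_center=.058,dial_grip=.08,shackle_bow=.045,polish_a=.06,buffer=.025,jar=.05,spray=.15,pot=.09,brush=.01)
    for t,z in Z.items():
        for o in r.outline_of(t,n)[:2]:
            b=o["bbox"];ys,xs=np.nonzero(o["mask"]);u,v=xs.mean(),ys.mean()
            print(t,round(o["score"],2),np.round(b),np.round(pix2z(c,u,v,z),3)[:2])
print(r.read_state())
E
```

```text
pics
top [0.44171247 0.02638869 1.37196827] [ 0.70878773 -0.70241974  0.04785482 -0.04400433] [[420.76576807   0.         281.01922635]
 [  0.         420.76576807 211.90460355]
 [  0.           0.           1.        ]]
case 0.81 [225. 233.  58.  49.] [0.543 0.183]
lid_center 0.92 [225. 235.  47.  54.] [0.551 0.197]
lid_center 0.43 [412. 230.  39.  32.] [ 0.565 -0.392]
rest 0.65 [342. 224.  27.  25.] [ 0.566 -0.16 ]
rest 0.59 [277. 191.  11.  26.] [0.691 0.038]
lock_center 0.63 [344. 218.  25.  32.] [ 0.587 -0.18 ]
dial_grip 0.6 [344. 225.  14.  13.] [ 0.576 -0.174]
shackle_bow 0.49 [346. 209.  16.   8.] [ 0.631 -0.186]
polish_a 0.39 [287. 238.   6.   8.] [ 0.53  -0.003]
buffer 0.79 [278. 192.  13.  27.] [0.689 0.036]
jar 0.56 [239. 168.  20.  23.] [0.754 0.162]
spray 0.59 [320. 171.  20.  22.] [ 0.727 -0.095]
spray 0.29 [279. 192.  14.  29.] [0.665 0.036]
pot 0.63 [140. 241.  30.  19.] [0.525 0.454]
brush 0.73 [412. 230.  46.  34.] [ 0.571 -0.4  ]
brush 0.54 [348. 209.  18.  16.] [ 0.638 -0.194]
side [ 0.21432623 -0.70720622  0.8892885 ] [ 0.89634978 -0.22274142  0.08952493 -0.3727
[... 1071 characters left out ...]
546,  0.33223955, -0.06468419,  1.46010023,  0.02157677,
        1.34992635, -0.08846788]), 'joint_vel': array([ 4.07195413e-04,  6.53275031e-04, -1.43320405e-03,  1.74851108e-04,
       -2.16449883e-05,  1.80220976e-03, -2.53400562e-04]), 'joint_torque': array([ 3.18259908e-04, -6.23068070e+01,  2.49710446e-02, -3.90103126e+01,
       -6.10245927e-02,  3.20885796e-02,  4.24655298e-05]), 'ee_pos': array([0.25186401, 0.57201612, 0.23355065]), 'eef_rot': array([ 2.05904342e-01,  9.78572124e-01,  1.24897346e-05, -1.44565205e-05]), 'ft_force': array([ 0.36729547, -0.25476712,  0.08715937]), 'torque': array([-0.02580026,  0.02415854,  0.0500293 ]), 'grip_force': 0.0, 'width': 0.08713593971319139}
```

```bash
python3 - <<'E'
from h import *
t=cam("top");s=cam("side")
a=cv2.resize(t["img"][190:280,180:280,::-1],(400,360),interpolation=3)
b=cv2.resize(t["img"][190:250,310:376,::-1],(396,360),interpolation=3)
c=cv2.resize(s["img"][140:230,190:290,::-1],(266,240),interpolation=3)
d=cv2.resize(s["img"][240:310,280:358,::-1],(267,240),interpolation=3)
e=cv2.resize(s["img"][200:312,220:345,::-1],(267,240),interpolation=3)
cv2.imwrite("pics/m1.png",np.vstack([np.hstack([a,b]),np.hstack([c,d,e])[:,:796]]))
E
```

```text
(no output)
```

View pics/m1.png

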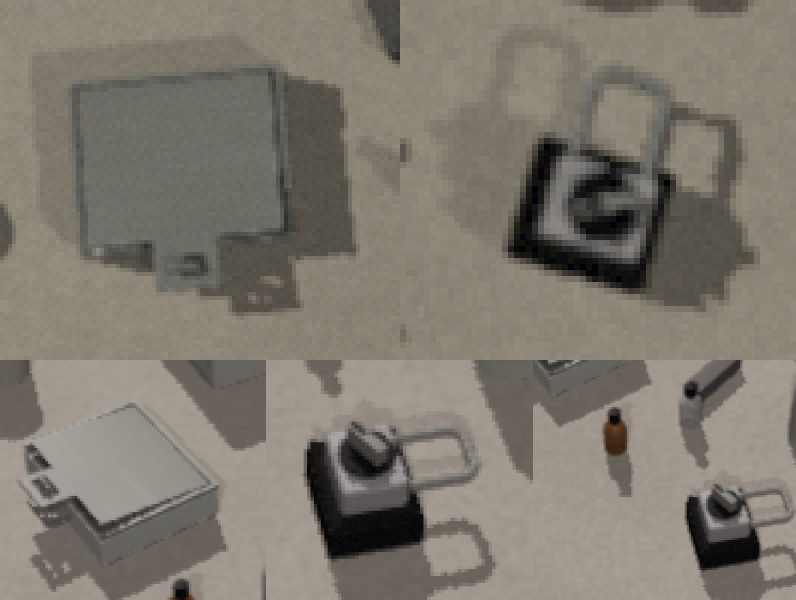

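```bash
python3 - <<'E'
from h import *
t=cam("top");s=cam("side")
b=cv2.resize(t["img"][205:243,324:364,::-1],(400,380),interpolation=3)
d=cv2.resize(s["img"][250:288,294:334,::-1],(400,380),interpolation=3)
cv2.imwrite("pics/m2.png",np.hstack([b,d]))
f=lambda x,y:pix2z(t,180+x/4,190+y/4,.046)[:2]
C=[f(70,85),f(283,68),f(290,235),f(82,255)];print("case",np.round(C,4),np.mean(C,0))
C=np.array(C)
for p,q in((3,0),(2,1)): print(np.arctan2(*(C[q]-C[p])[::-1]))
for p,q in((1,0),(2,3)): print(np.arctan2(*(C[q]-C[p])[::-1])-np.pi/2)
g=lambda x,y:pix2z(t,310+x/6,190+y/6,.037)[:2]
C=np.array([g(147,138),g(272,175),g(243,290),g(110,252)]);print("rest",C,C.mean(0))
for p,q in((3,0),(2,1)): print(np.arctan2(*(C[q]-C[p])[::-1]))
for p,q in((1,0),(2,3)): print(np.arctan2(*(C[q]-C[p])[::-1])-np.pi/2)
print("staple",pix2z(t,180+190/4,190+263/4,.062), "bow",pix2z(t,310+228/6,190+75/6,.045))
E
```

```text
case [[0.6147 0.2851]
 [0.6299 0.1163]
 [0.4975 0.1085]
 [0.4805 0.2711]] [0.55566184 0.19524829]
0.10394263427488683
0.059393624911354026
0.09001957804067096
0.10458680469908854
rest [[ 0.61435228 -0.15136508]
 [ 0.59510716 -0.21784152]
 [ 0.53368362 -0.20159558]
 [ 0.55320761 -0.13124903]] [ 0.57408767 -0.1755128 ]
-0.3178374494155158
-0.25856964691996237
-0.2817987757592797
-0.27072619679081966
staple [0.47458284 0.18445411 0.062     ] bow [ 0.64752754 -0.19370293  0.045     ]
```

View pics/m2.png

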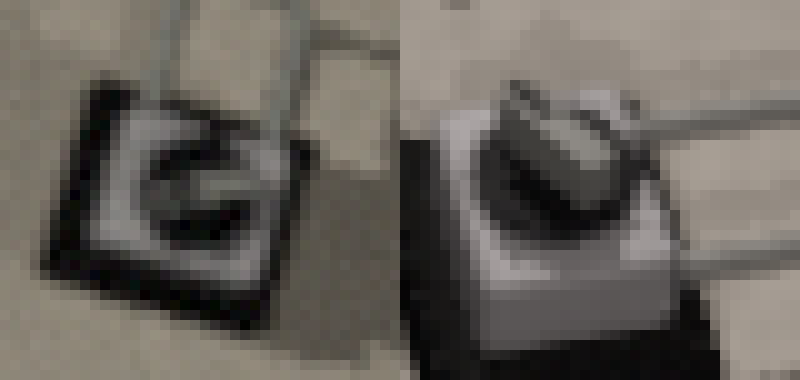

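```bash
cat >> h.py <<'E'
def go(p,ang=None):
    "tool-frame shift and turn from measured pose to world p with closing direction ang (mod pi)"
    s=r.read_state();M=R.from_quat(s["eef_rot"]).as_matrix()
    d=M.T@(np.array(p)-s["ee_pos"]);a=np.arctan2(M[1,1],M[0,1]);t=0 if ang is None else (a-ang+np.pi/2)%np.pi-np.pi/2
    print("shift",np.round(d,4),"turn",round(t,3),"yang",round(a,3),"t",s["time"],"F",np.round(s["ft_force"],1),"j7",round(s["joint_positions"][6],2),"tilt",np.round(M[:,2],3),"pos",np.round(s["ee_pos"],4),"w",round(s["width"],4))
E
python3 - <<'E'
from h import *
t=cam("top");s=cam("side")
p=pix2z(s,294+12,250+9,.08);q=pix2z(s,294+19,250+16.5,.08);print("bar side",p,q,np.arctan2(*(p-q)[1::-1]))
p=pix2z(t,324+16.5,205+20,.08);q=pix2z(t,324+24.5,205+18,.08);print("bar top",p,q,np.arctan2(*(p-q)[1::-1]))
o=r.outline_of("spray","side")[0]["bbox"];print("spray base",pix2z(s,o[0],o[1]+o[3]/2-3,0))
o=r.outline_of("spray","top")[0]["bbox"];print(o,pix2z(t,o[0],o[1],.1))
for n,c in(("top",t),("side",s)):
    for o in r.outline_of("polish_a",n): b=o["bbox"];print(n,o["score"],pix2z(c,b[0],b[1]+b[3]/2-1,0))
    for z,nm in((.069,"dial"),):
        o=r.outline_of("dial",n)
        if o: b=o[0]["bbox"];print(n,"dial",pix2z(c,b[0],b[1],.07))
    o=r.outline_of("staple_top",n)
    if o: b=o[0]["bbox"];print(n,"staple",o[0]["score"],b,pix2z(c,b[0],b[1],.06))
go([.504,.1903,.2],1.66)
E
```

```text
bar side [ 0.5736259  -0.16547916  0.08      ] [ 0.57655438 -0.19095012  0.08      ] 1.6852669894295813
bar top [ 0.57161757 -0.16388079  0.08      ] [ 0.5780521  -0.18867397  0.08      ] 1.8247224443813415
spray base [ 0.74242468 -0.12628677  0.        ]
[319.5, 169.2, 22.8, 22.0] [ 0.74229712 -0.0976417   0.1       ]
top 0.62 [0.53135385 0.00103075 0.        ]
top 0.44 [ 0.60753193 -0.01387987  0.        ]
top dial [ 0.58241475 -0.17573171  0.07      ]
top staple 0.56 [225.4, 233.4, 56.1, 54.5] [0.54397152 0.19298758 0.06      ]
side 0.51 [ 5.23055309e-01 -2.40420615e-02 -1.11022302e-16]
side 0.47 [ 0.62873602 -0.01819002  0.        ]
side 0.43 [ 6.76351619e-01  3.07506437e-03 -1.11022302e-16]
side dial [ 0.5720852  -0.18298443  0.07      ]
side staple 0.73 [258.4, 237.1, 9.7, 24.6] [ 0.51556379 -0.04051775  0.06      ]
shift [-0.3846 -0.2478  0.0336] turn -0.504 yang 1.156 t 2.0 F [ 0.1 -0.6 -0.2] j7 -0.09 tilt [ 0.  0. -1.] pos [0.2519 0.572  0.2336] w 0.0869
```

```bash
P="python3 -m pendant"; $P '[[-0.034,-0.022,0,0],[-0.034,-0.022,0,0],[-0.034,-0.022,0,0],[-0.034,-0.022,0,0],[-0.034,-0.022,0,0],[-0.034,-0.022,0,0],[-0.034,-0.022,0,0],[-0.034,-0.022,0,0]]' 0 20
$P '[[-0.034,-0.022,0,0],[-0.034,-0.022,0,0],[-0.034,-0.022,0.01,0],[-0.01,-0.006,0.02,0],[0,0,0.03,-0.12],[0,0,0.03,-0.12],[0,0,0.02,-0.12],[0,0,0,-0.12]]'
python3 -c "
from h import *
go([.504,.1903,.064],1.66)"
```

```text
time: 2.67
ee_pos: [0.4306, 0.2995, 0.2339]
eef_rot: [0.206, 0.979, 0.0, 0.0]
ft_force: [0.2, 0.6, -0.1]
width: 0.0416
grip_force: 0.0
time: 3.33
ee_pos: [0.501, 0.1892, 0.1191]
eef_rot: [-0.036, 0.999, -0.001, -0.003]
ft_force: [-0.9, -0.4, 0.1]
width: 0.0007
grip_force: 0.0
shift [-0.0035  0.001   0.0551] turn -0.018 yang 1.642 t 3.3333 F [-0.9 -0.4  0.1] j7 1.24 tilt [-0.006 -0.003 -1.   ] pos [0.501  0.1892 0.1191] w 0.0007
```

```bash
P="python3 -m pendant"; $P '[[-0.0035,0,0.025,0],[0,0,0.02,0],[0,0,0.005,0],[0,0,0.002,0],[0,0,0.002,0],[0,0,0.002,0]]'
$P '[[0,0,0.002,0],[0,0,0.002,0],[0,0,0.001,0],[0,0,0,0]]'
$P '[[0,0,0.0015,0],[0,0,0,0],[0,0,0,0]]'
```

```text
time: 3.83
ee_pos: [0.5075, 0.191, 0.0687]
eef_rot: [-0.033, 0.999, 0.0, 0.001]
ft_force: [0.0, -1.1, -0.1]
width: 0.0004
grip_force: 0.0
time: 4.17
ee_pos: [0.5073, 0.1909, 0.0631]
eef_rot: [-0.033, 0.999, 0.0, 0.001]
ft_force: [0.9, -0.7, 2.3]
width: 0.0003
grip_force: 1.6
time: 4.42
ee_pos: [0.5072, 0.1908, 0.0613]
eef_rot: [-0.033, 0.999, 0.0, 0.0]
ft_force: [1.2, 0.5, 3.9]
width: 0.0005
grip_force: 1.7
```

```bash
P="python3 -m pendant"; $P '[[0,0,0.0015,0],[0,0,0.0015,0],[0,0,0.001,0],[0,0,0,0],[0,0,0,0]]'
$P '[[0,0,0.001,0],[0,0,0.001,0],[0,0,0,0],[0,0,0,0]]'
```

```text
time: 4.83
ee_pos: [0.5067, 0.1905, 0.0569]
eef_rot: [-0.033, 0.999, -0.0, -0.0]
ft_force: [1.0, 1.8, 1.2]
width: 0.0006
grip_force: 1.3
time: 5.17
ee_pos: [0.5067, 0.1905, 0.0564]
eef_rot: [-0.033, 0.999, 0.0, -0.0]
ft_force: [-6.9, -1.8, 20.8]
width: 0.0006
grip_force: 10.4
```

```bash
P="python3 -m pendant"; $P '[[0,0,-0.003,0],[0,0,-0.01,0],[0,0,-0.03,0],[0,0,-0.04,0.1],[0,0,-0.01,0.12],[0,0,0,0.12],[0,0,0,0.12],[0,0,0,0.12]]' 0.4
$P '[[0,0,0,0.12],[0,0,0,0.12],[0,0,0,0.12],[0,0,0,0.12],[0,0,0,0.12],[0,0,0,0.12],[0,0,0,0.12]]'
python3 -c "
from h import *
go([.575,-.176,.14],0.21)"
```

```text
time: 5.83
ee_pos: [0.5065, 0.1902, 0.1484]
eef_rot: [0.258, 0.966, -0.0, -0.0]
ft_force: [0.4, 0.8, 0.0]
width: 0.0343
grip_force: 0.0
time: 6.42
ee_pos: [0.5064, 0.1901, 0.148]
eef_rot: [0.629, 0.777, -0.001, -0.0]
ft_force: [0.2, -1.0, 0.7]
width: 0.0348
grip_force: 0.0
shift [-0.3724 -0.0091  0.0082] turn -0.0 yang 0.21 t 6.4167 F [ 0.2 -1.   0.7] j7 -0.17 tilt [-0.001 -0.001 -1.   ] pos [0.5064 0.1901 0.148 ] w 0.0348
```

```bash
P="python3 -m pendant"; $P '[[-0.041,-0.001,0,0],[-0.041,-0.001,0,0],[-0.041,-0.001,0,0],[-0.041,-0.001,0,0],[-0.041,-0.001,0,0],[-0.041,-0.001,0,0],[-0.041,-0.001,0,0],[-0.041,-0.001,0,0]]'
$P '[[-0.04,-0.001,0.01,0],[-0.005,0,0.01,0],[0,0,0,0]]'
python3 - <<'E'
from h import *
go([.575,-.176,.077],0.21)
t=cam("top");s=cam("side")
a=cv2.resize(t["img"][195:275,190:260,::-1],(350,400),interpolation=3)
c=cv2.resize(s["img"][150:230,190:270,::-1],(400,400),interpolation=3)
cv2.imwrite("pics/m3.png",np.hstack([a,c]))
save(s,"m4.png",(270,200,370,300),6)
E
```

```text
time: 7.08
ee_pos: [0.5688, -0.1335, 0.1482]
eef_rot: [0.627, 0.779, -0.0, -0.0]
ft_force: [0.6, 1.1, 0.3]
width: 0.0346
grip_force: 0.0
time: 7.33
ee_pos: [0.5759, -0.1795, 0.1261]
eef_rot: [0.629, 0.777, -0.002, -0.001]
ft_force: [-0.4, 0.5, -1.3]
width: 0.0347
grip_force: 0.0
shift [0.0036 0.     0.0491] turn 0.0 yang 0.21 t 7.3333 F [-0.4  0.5 -1.3] j7 0.61 tilt [-0.004 -0.001 -1.   ] pos [ 0.5759 -0.1795  0.1261] w 0.0347
```

View pics/m3.png

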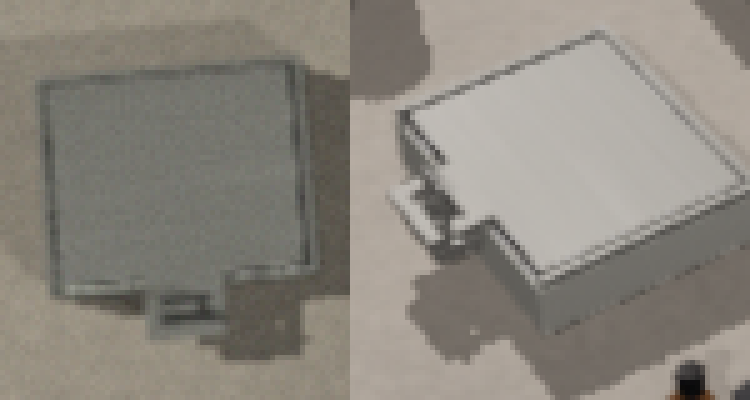

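View pics/m4.png

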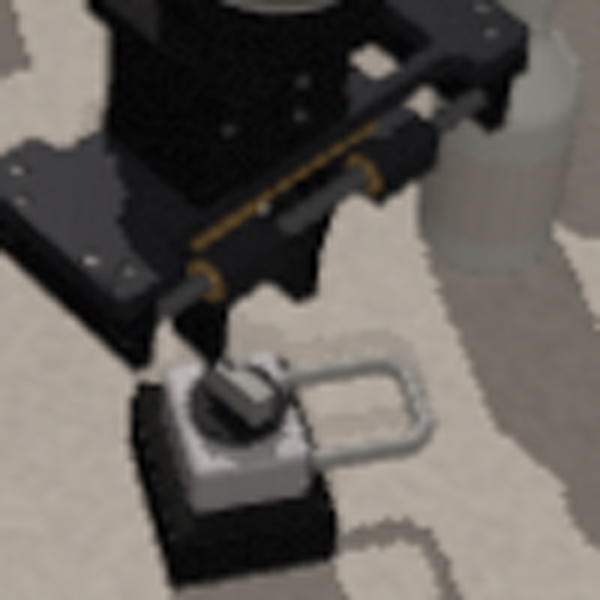

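```bash
P="python3 -m pendant"; $P '[[0.003,0,0.02,0],[0,0,0.02,0],[0,0,0.008,0],[0,0,0,0]]'
$P '[[0,0,0,0],[0,0,0,0],[0,0,0,0],[0,0,0,0],[0,0,0,0],[0,0,0,0]]' 0 12
python3 - <<'E'
from h import *
go([.575,-.176,.077],0.21);print(r.read_state()["torque"])
s=cam("side");save(s,"m5.png",(270,200,370,300),6)
E
```

```text
time: 7.77
ee_pos: [0.5764, -0.1708, 0.0787]
eef_rot: [0.626, 0.78, -0.0, -0.002]
ft_force: [-0.5, 0.4, 0.1]
width: 0.0342
grip_force: 0.0
time: 8.27
ee_pos: [0.5774, -0.1728, 0.0804]
eef_rot: [0.627, 0.779, 0.0, 0.0]
ft_force: [-1.1, 0.1, 3.8]
width: 0.0089
grip_force: 12.0
shift [-0.0026 -0.003   0.0034] turn 0.006 yang 0.216 t 8.2667 F [-1.1  0.1  3.8] j7 0.63 tilt [ 0.  0. -1.] pos [ 0.5774 -0.1728  0.0804] w 0.0089
[-0.03937677  0.33041466  0.04140101]
```

View pics/m5.png

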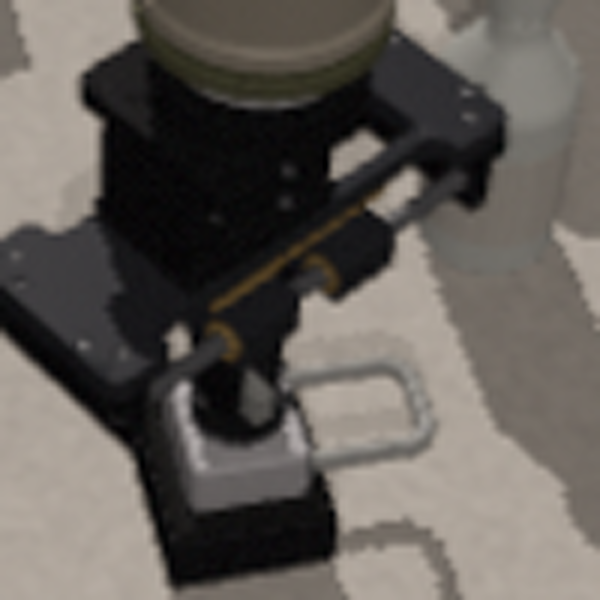

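```bash
P="python3 -m pendant"; $P '[[0,0,0,0],[0,0,0,0],[-0.005,0,0,0],[0,0,0,0]]' 0.25
$P '[[0,0,0,0],[0,0,0,0],[0,0,0,0],[0,0,0,0]]' 0 12
python3 -c "
from h import *
go([.575,-.177,.077],0.21)"
```

```text
time: 8.65
ee_pos: [0.5784, -0.1787, 0.0801]
eef_rot: [0.627, 0.779, -0.0, 0.0]
ft_force: [-0.1, 0.2, -0.1]
width: 0.0203
grip_force: 0.0
time: 8.98
ee_pos: [0.5783, -0.1776, 0.08]
eef_rot: [0.627, 0.779, -0.0, -0.0]
ft_force: [-0.1, -0.2, -0.2]
width: 0.0089
grip_force: 12.0
shift [ 0.0013 -0.0031  0.003 ] turn 0.006 yang 0.216 t 8.9833 F [-0.1 -0.2 -0.2] j7 0.64 tilt [-0.  0. -1.] pos [ 0.5783 -0.1776  0.08  ] w 0.0089
```

```bash
P="python3 -m pendant"; $P '[[0,0,0,0.1],[0,0,0,0.1],[0,0,0,0.1],[0,0,0,0.1],[0,0,0,0.124],[0,0,0,0]]'
python3 -c "
from h import *
go([.575,-.177,.077],0.21);print(r.read_state()['torque'])"
```

```text
time: 9.48
ee_pos: [0.5779, -0.1778, 0.08]
eef_rot: [0.809, 0.588, -0.001, -0.0]
ft_force: [-2.6, 0.7, 3.0]
width: 0.0089
grip_force: 12.0
shift [-0.0001 -0.003   0.003 ] turn -0.524 yang -0.314 t 9.4833 F [-2.6  0.7  3. ] j7 0.15 tilt [-0.001 -0.    -1.   ] pos [ 0.5779 -0.1778  0.08  ] w 0.0089
[-0.07090308  0.88476893  0.0111143 ]
```

Turning cleanly; continue two clicks, then one.

```bash
P="python3 -m pendant"; $P '[[0,0,0,0.1],[0,0,0,0.1],[0,0,0,0.1],[0,0,0,0.1],[0,0,0,0.124],[0,0,0,0]]'
$P '[[0,0,0,0.1],[0,0,0,0.1],[0,0,0,0.1],[0,0,0,0.1],[0,0,0,0.124],[0,0,0,0]]'
$P '[[0,0,0,0.1],[0,0,0,0.1],[0,0,0,0.1],[0,0,0,0.1],[0,0,0,0.124],[0,0,0,0]]'
python3 -c "
from h import *
go([.575,-.177,.077],-1.85);print(r.read_state()['torque'])"
```

```text
time: 9.98
ee_pos: [0.5775, -0.1776, 0.0801]
eef_rot: [0.933, 0.359, -0.001, -0.001]
ft_force: [-6.3, 1.4, 6.8]
width: 0.0091
grip_force: 12.0
time: 10.48
ee_pos: [0.5776, -0.1768, 0.08]
eef_rot: [0.994, 0.106, -0.001, -0.001]
ft_force: [-6.7, 3.8, 7.9]
width: 0.0088
grip_force: 12.0
time: 10.98
ee_pos: [0.5781, -0.1762, 0.0798]
eef_rot: [0.988, -0.155, -0.001, -0.001]
ft_force: [-4.1, 4.7, 5.8]
width: 0.009
grip_force: 12.0
shift [-0.0027  0.0017  0.0028] turn -0.032 yang -1.882 t 10.9833 F [-4.1  4.7  5.8] j7 -1.24 tilt [-0.002  0.002 -1.   ] pos [ 0.5781 -0.1762  0.0798] w 0.009
[1.13484334 1.03660608 0.05301305]
```

```bash
P="python3 -m pendant"; $P '[[0,0,0,0],[0,0,0,0],[0,0,-0.02,0],[0,0,-0.035,0],[0.03,0,-0.025,0],[0.04,0,0,-0.1]]' 0.4
$P '[[0,0,0,-0.12],[0,0,0,-0.12],[0,0,0,-0.12],[0,0,0,-0.12],[0,0,0,-0.12],[0,0,0,-0.12]]' 0.35
$P '[[0,0,0,-0.12],[0,0,0,-0.12],[0,0,0,-0.12],[0,0,0,-0.12],[0,0,0,-0.12],[0,0,0,-0.12],[0,0,0,-0.06],[0,0,0,0]]'
python3 - <<'E'
from h import *
go([.6475,-.196,.053],-.28)
t=cam("top");s=cam("side")
a=cv2.resize(t["img"][195:255,315:375,::-1],(400,400),interpolation=3)
c=cv2.resize(s["img"][240:300,290:350,::-1],(400,400),interpolation=3)
cv2.imwrite("pics/m6.png",np.hstack([a,c]))
E
```

```text
time: 11.48
ee_pos: [0.647, -0.1993, 0.1662]
eef_rot: [0.995, -0.103, 0.003, -0.0]
ft_force: [2.1, -0.2, 1.5]
width: 0.0335
grip_force: 0.0
time: 11.98
ee_pos: [0.6452, -0.1992, 0.16]
eef_rot: [0.966, 0.257, 0.0, 0.0]
ft_force: [-0.3, -0.3, -0.1]
width: 0.0306
grip_force: 0.0
time: 12.65
ee_pos: [0.6452, -0.1993, 0.1601]
eef_rot: [0.797, 0.603, 0.0, 0.0]
ft_force: [-0.5, 0.5, 1.1]
width: 0.0307
grip_force: 0.0
shift [0.0038 0.0013 0.1071] turn 0.005 yang -0.275 t 12.65 F [-0.5  0.5  1.1] j7 0.18 tilt [ 0.001  0.    -1.   ] pos [ 0.6452 -0.1993  0.1601] w 0.0307
```

View pics/m6.png

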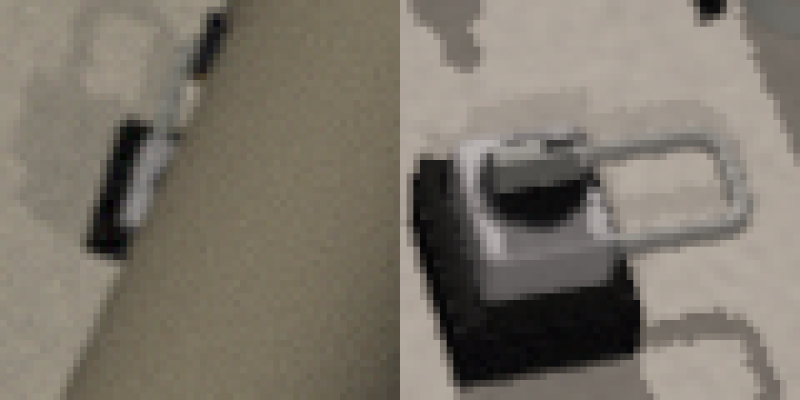

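```bash
python3 - <<'E'
from h import *
s=cam("side")
f=lambda x,y,z:pix2z(s,290+(x-400)/6.667,240+y/6.667,z)[:2]
print("bow",f(736,187,.045)); p=f(500,150,.08);q=f(590,157,.08);print("bar",p,q,np.arctan2(*(q-p)[::-1]))
p=f(588,152,.045);q=f(700,142,.045);print("leg",np.arctan2(*(q-p)[::-1]))
p=f(625,246,.045);q=f(725,230,.045);print("leg",np.arctan2(*(q-p)[::-1]))
go([.6475,-.196,.053],-.28)
E
```

```text
bow [ 0.6454964  -0.20203832]
bar [ 0.56661079 -0.17298764] [ 0.59160961 -0.18963925] -0.5876073123901043
leg -0.3776229268036478
leg -0.2972509121808161
shift [0.0036 0.0014 0.107 ] turn -0.002 yang -0.282 t 12.8 F [ 0.1  0.3 -0.5] j7 0.18 tilt [ 0.  0. -1.] pos [ 0.6451 -0.1991  0.16  ] w 0.0305
```

```bash
P="python3 -m pendant"; $P '[[0,0,0.04,0],[0,0,0.03,0],[0,0,0.02,0],[0,0,0.015,0],[0,0,0.015,0],[0,0,0,0]]'
$P '[[0,0,0,0],[0,0,0,0],[0,0,0,0],[0,0,0,0],[0,0,0,0]]' 0 20
python3 -c "
from h import *
go([.6475,-.199,.04],-.3)"
```

```text
time: 13.3
ee_pos: [0.6439, -0.1984, 0.0372]
eef_rot: [0.799, 0.601, -0.001, -0.001]
ft_force: [-0.5, 0.5, -0.6]
width: 0.0303
grip_force: 0.0
time: 13.72
ee_pos: [0.6459, -0.1991, 0.0411]
eef_rot: [0.799, 0.602, 0.001, 0.001]
ft_force: [0.8, 0.6, 1.4]
width: 0.0071
grip_force: 19.4
shift [0.0005 0.0016 0.0011] turn 0.02 yang -0.28 t 13.7167 F [0.8 0.6 1.4] j7 0.22 tilt [ 0.002 -0.    -1.   ] pos [ 0.6459 -0.1991  0.0411] w 0.0071
```

```bash
P="python3 -m pendant"; $P '[[0,0.002,0,0],[0,0.002,0,0],[0,0.002,0,0],[0,0.001,0,0],[0,0,0,0]]'
$P '[[0,0.002,0,0],[0,0.002,0,0],[0,0.002,0,0],[0,0.002,0,0],[0,0,0,0]]'
python3 -c "
from h import *
go([.6459,-.1991,.0411],-.3)"
```

```text
time: 14.13
ee_pos: [0.6519, -0.2009, 0.0399]
eef_rot: [0.799, 0.601, -0.0, -0.0]
ft_force: [-0.9, 0.6, 1.6]
width: 0.0074
grip_force: 19.4
time: 14.55
ee_pos: [0.6599, -0.2032, 0.04]
eef_rot: [0.799, 0.602, 0.0, 0.0]
ft_force: [-1.4, 0.4, 0.6]
width: 0.0074
grip_force: 19.4
shift [ 0.     -0.0146 -0.0011] turn 0.02 yang -0.28 t 14.55 F [-1.4  0.4  0.6] j7 0.22 tilt [ 0. -0. -1.] pos [ 0.6599 -0.2032  0.04  ] w 0.0074
```

```bash
P="python3 -m pendant"; $P '[[0,0.001,0,0],[0,0.001,0,0],[0,0.001,0,0],[0,0,0,0]]'
$P '[[0,0.001,0,0],[0,0.0005,0,0],[0,0,0,0]]'
```

```text
time: 14.88
ee_pos: [0.6624, -0.204, 0.0399]
eef_rot: [0.799, 0.602, -0.0, -0.0]
ft_force: [-2.7, 1.4, 0.8]
width: 0.0073
grip_force: 19.4
time: 15.13
ee_pos: [0.6626, -0.204, 0.0393]
eef_rot: [0.799, 0.601, -0.001, -0.001]
ft_force: [-7.4, 2.4, 0.6]
width: 0.0073
grip_force: 19.3
```

```bash
P="python3 -m pendant"; $P '[[0,0.001,0,0],[0,0.0005,0,0],[0,0,0,0]]'
$P '[[0,-0.0015,0,0],[0,0,0,0],[0,0,0,0],[0,0,-0.02,0],[0,0,-0.04,0],[0,0,-0.04,0],[0,0,-0.02,0],[0,0,0,0]]' 0.35
python3 - <<'E'
from h import *
s=cam("side");c=cv2.resize(s["img"][230:300,290:360,::-1],(560,560),interpolation=3)
cv2.imwrite("pics/m7.png",c)
go([.58,-.178,.16],-1.85)
E
```

```text
time: 15.38
ee_pos: [0.6627, -0.2041, 0.0386]
eef_rot: [0.799, 0.601, -0.002, -0.003]
ft_force: [-11.1, 3.8, 1.0]
width: 0.0078
grip_force: 19.3
time: 16.05
ee_pos: [0.6668, -0.2058, 0.1668]
eef_rot: [0.799, 0.601, 0.003, 0.004]
ft_force: [0.7, -0.8, 0.3]
width: 0.0302
grip_force: 0.0
shift [ 0.0024 -0.09    0.0031] turn 1.57 yang -0.28 t 16.1 F [ 0.4  0.7 -1.5] j7 0.18 tilt [ 0.007 -0.001 -1.   ] pos [ 0.6658 -0.2052  0.1637] w 0.0305
```

View pics/m7.png

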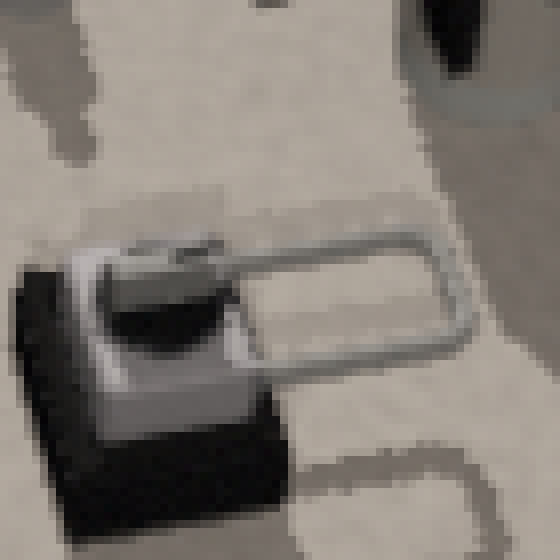

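```bash
P="python3 -m pendant"; $P '[[0.002,-0.028,0,0],[0,-0.028,0,0],[0,-0.028,0,0],[0,0,0,0.121],[0,0,0,0.121],[0,0,0,0.121],[0,0,0,0.121],[0,0,0,0.121]]' 1
$P '[[0,0,0,0.121],[0,0,0,0.121],[0,0,0,0.121],[0,0,0,0.121],[0,0,0,0.121],[0,0,0,0.121],[0,0,0,0.121],[0,0,0,0.121]]'
$P '[[0,0,0,0]]'
python3 -c "
from h import *
go([.584,-.1797,.052],-1.86)"
```

```text
time: 16.77
ee_pos: [0.5836, -0.179, 0.1594]
eef_rot: [0.943, 0.334, -0.0, -0.0]
ft_force: [-0.1, 0.3, -0.8]
width: 0.0759
grip_force: 0.0
time: 17.43
ee_pos: [0.5837, -0.1791, 0.1594]
eef_rot: [0.99, -0.143, -0.0, 0.0]
ft_force: [0.2, -0.9, 0.7]
width: 0.0871
grip_force: 0.0
time: 17.52
ee_pos: [0.5836, -0.179, 0.1592]
eef_rot: [0.99, -0.143, -0.0, 0.0]
ft_force: [-0.5, 0.3, -0.6]
width: 0.0869
grip_force: 0.0
shift [0.0006 0.0005 0.1072] turn 0.002 yang -1.858 t 17.5167 F [-0.5  0.3 -0.6] j7 -1.29 tilt [-0.001 -0.001 -1.   ] pos [ 0.5836 -0.179   0.1592] w 0.0869
```

```bash
P="python3 -m pendant"; $P '[[0,0,0.035,0],[0,0,0.03,0],[0,0,0.025,0],[0,0,0.012,0],[0,0,0.005,0],[0,0,0,0],[0,0,0,0]]'
$P '[[0,0,0,0],[0,0,0,0],[0,0,0,0],[0,0,0,0],[0,0,0,0],[0,0,0,0],[0,0,0,0]]' 0 35
python3 -c "
from h import *
go([.584,-.1797,.052],-1.86)"
```

```text
time: 18.1
ee_pos: [0.5843, -0.1796, 0.0541]
eef_rot: [0.99, -0.14, 0.001, 0.0]
ft_force: [-0.3, -0.7, 1.2]
width: 0.0872
grip_force: 0.0
time: 18.68
ee_pos: [0.5838, -0.179, 0.0532]
eef_rot: [0.99, -0.141, 0.0, -0.0]
ft_force: [-0.4, 1.0, 2.8]
width: 0.0535
grip_force: 35.0
shift [0.0004 0.0006 0.0012] turn 0.007 yang -1.853 t 18.6833 F [-0.4  1.   2.8] j7 -1.22 tilt [ 0.  0. -1.] pos [ 0.5838 -0.179   0.0532] w 0.0535
```

```bash
P="python3 -m pendant"; $P '[[0,0,-0.01,0],[0,0,-0.02,0],[0,0,-0.03,0],[0,0,-0.04,0],[0,0,-0.04,0],[0,0,-0.016,-0.12],[0,0,0,-0.12],[0,0,0,-0.12]]'
python3 - <<'E'
from h import *
t=cam("top");s=cam("side")
print(pix2z(t,228,256,.065))
st=r.read_state();M=R.from_quat(st["eef_rot"]).as_matrix()
go(np.array([.4725,.1865,.209])+M[:,0]*.0055)
print(st["width"],st["grip_force"])
E
```

```text
time: 19.35
ee_pos: [0.5839, -0.1796, 0.2109]
eef_rot: [0.999, 0.042, 0.001, 0.0]
ft_force: [-1.1, -0.0, -3.4]
width: 0.0536
grip_force: 35.0
[0.47375316 0.18253005 0.065     ]
shift [-0.0759 -0.3735  0.0008] turn 0 yang -1.491 t 19.45 F [-0.2 -0.1 -2.6] j7 -0.99 tilt [ 0.     0.001 -1.   ] pos [ 0.5834 -0.1794  0.2097] w 0.0533
0.053289992971401384 34.99635994434357
```

```bash
P="python3 -m pendant"; $P '[[-0.003,-0.01,0,0],[-0.005,-0.02,0,0],[-0.006,-0.03,0,0],[-0.006,-0.03,0,0],[-0.006,-0.03,0,0],[-0.006,-0.03,0,0],[-0.006,-0.03,0,0],[-0.006,-0.03,0,0]]'
$P '[[-0.006,-0.03,0,0],[-0.006,-0.03,0,0],[-0.006,-0.03,0,0],[-0.005,-0.03,0,0],[-0.005,-0.025,0,0],[-0.003,-0.015,0,0],[0,-0.003,0,0],[0,0,0,0]]'
python3 - <<'E'
from h import *
t=cam("top");s=cam("side")
st=r.read_state();M=R.from_quat(st["eef_rot"]).as_matrix()
go(np.array([.473,.1855,.209])+M[:,0]*.0055)
a=cv2.resize(s["img"][90:240,160:350,::-1],(760,600),interpolation=3)
cv2.imwrite("pics/m8.png",a)
E
```

```text
time: 20.12
ee_pos: [0.5225, 0.0278, 0.2088]
eef_rot: [0.999, 0.036, -0.0, -0.0]
ft_force: [1.0, 0.8, -2.7]
width: 0.0539
grip_force: 35.0
time: 20.78
ee_pos: [0.4795, 0.1874, 0.2088]
eef_rot: [0.999, 0.038, -0.0, 0.0]
ft_force: [0.3, 0.0, -1.9]
width: 0.0538
grip_force: 35.0
shift [-0.0017 -0.0006 -0.    ] turn 0 yang -1.497 t 20.8833 F [ 0.2 -0.9 -2.4] j7 -1.86 tilt [-0.    -0.001 -1.   ] pos [0.4802 0.1854 0.209 ] w 0.0538
```

View pics/m8.png

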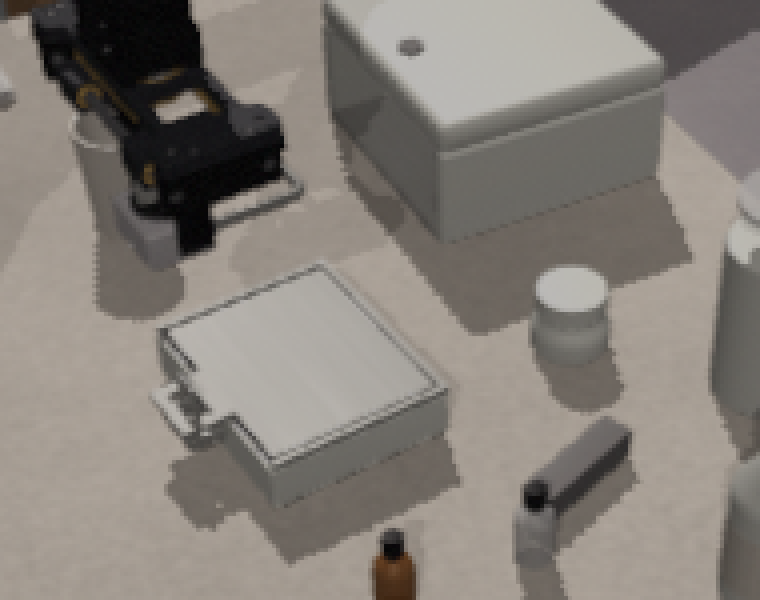

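The side view shows the lid flat on the case with the staple in its slot at about (195,410). The lock is held level above it at about (200,210), with its shackle out. I'll settle and hand in.

```bash
python3 -m pendant '[[-0.0015,0,0,0],[0,0,0,0],[0,0,0,0],[0,0,0,0],[0,0,0,0]]'
python3 -c "
from bench import r
print(r.close_job())"
```

```text
time: 21.3
ee_pos: [0.4785, 0.1864, 0.2091]
eef_rot: [0.999, 0.039, 0.0, -0.0]
ft_force: [0.1, 0.4, -2.5]
width: 0.0539
grip_force: 35.0
the job is handed in; nothing more can be done
None
```

I pressed the lid flush, turned the dial four clicks to the index mark and pulled the shackle fully open, then handed the job in at 21.3 s with the open lock held about 20 cm above the table over the staple; no verdict was returned.

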